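Pin the swing cover of a brick mould

TASK

Close the brick mould: push its swing cover across by the upright post until the cover's hole lies roughly over the hole in the mould. Take the tapered pin (not the straight one) from the rack, start it in the hole and let go of it while it stands there part-way in; then drive it down by pressing on its head, bringing the leaning head back over the hole as it goes, until the head sits flush on the cover and the taper has pulled the holes into line. Leave the straight pin in the rack, and do not knock the bottle or the beaker about.

Things in the scene. Friction and masses are not known exactly. Their poses are not given: they have to be found in the camera images.
- mould: fixed dark steel brick mould, 110 x 200 x 80 mm (x, y, z). Origin on the bench under its middle; z up, y along its length. The cover's pivot is at y = -70 mm, the pin hole at y = +65 mm. A brick lies in its cavity; two low feet (12 mm high) stick out 20 mm at the pivot end
- mould_hole (a point): centre of the upper mouth of the mould's pin hole, on the mould's top face, 80 mm above the bench. The hole is upright, 22 mm wide and goes right down to the bench. Axes are the mould's; the cover's pivot lies 135 mm from here along -y
- cover_hole (a point): centre of the upper mouth of the 22 mm pin hole in the aluminium cover plate, 135 mm from its pivot. The plate (100 x 190 mm, about 15 mm thick) swings level on top of the mould, its top 95 mm above the bench. Axes turn with the cover: y from pivot to hole, z up
- cover_post (a point): upright round steel post to push the cover by, 20 mm in diameter, on the tongue at the cover's free end, from 95 to 135 mm above the bench. This point is on its axis, half-way up (115 mm), 200 mm from the pivot. The tongue is 34 mm wide and reaches 13 mm past the post's axis
- cover (a joint): cover's turn about its upright pivot, rad, -0.02 to 0.6. 0: holes exactly in line. Positive: open, post swung to the robot's side (-x of the mould). It stays where left when open, but a return spring acts: pushed to 0 and let go it springs back to about 0.035 (holes 4 to 5 mm out of line); only the pin can hold it at 0. Pushing the post takes about 4 N
- taper_pin_head (a point): centre of the tapered pin's head. 125 mm long, 0.22 kg, head up (z: tip to head). Head: black plastic cylinder 36 mm wide, 40 mm tall. Steel shank 85 mm: straight, 21 mm wide, for 28 mm under the head, then tapers to a 10 mm tip. Hangs in either rack hole.
- taper_pin_shoulder (a point): point on the tapered pin's axis at the underside of its head, 20 mm below the head's centre; z from tip to head. Let go in the misaligned holes the pin stops with this 20 to 30 mm above the cover, leaning up to 0.25 rad to the cover's open side (head 10 to 20 mm off). Pressed while its top is moved back over the mould hole it goes home with 5 to 15 N; pressed straight down as it leans it jams
- taper_pin_tip (a point): centre of the tapered pin's flat tip, 105 mm below the head's centre; z along the pin from tip to head
- straight_pin_head (a point): centre of the head of the straight pin in the other rack hole: same head (36 mm wide, 40 mm tall) and shank length (85 mm), but the shank is 21 mm wide all the way to a blunt end. To be left alone
- rack: fixed white plastic pin rack: board 54 x 200 mm (x, y), top 95 mm above the bench, on two end plates, open at front and back. Origin on the bench under its middle, z up. Two 25 mm holes, 45 mm from the middle along +y and -y; a pin hangs in each by its head (head from 95 to 135 mm above the bench)
- bottle: white plastic jar with a red cap, 72 mm wide, 150 mm tall, a bystander; origin at its underside
- beaker: empty glass beaker, 72 mm wide, 95 mm tall, a bystander; origin at its underside
There are look-alikes about, which are no part of the job. Leave any blue, green or yellow look-alike of the part that bears taper_pin_head alone.

How it is judged:
By the outcome, as a careful person would: the job done as asked, in the order asked, and still so for the second after the job is handed in, with the robot touching nothing.
It also fails if it takes over 54 s, if anything falls off the work surface, if the arm or the gripper's body presses on something with over 40 N, if the wrist force passes 120 N, or if a joint passes its speed limit or range.

ROBOT

A 7-joint arm with a two-finger parallel gripper is mounted at the origin on the work surface. World frame = base frame: x ahead of the robot, y to its left, z up, the work surface at z = 0. Lengths are in m, angles in rad, forces in N, time in s.
With the tool pointing down it reaches from about 0.4 to 0.85 m from the base axis. Payload 4.5 kg.
Tool frame: the origin (TCP) lies midway between the tips of the shut fingers; the grasp point (between the pads) lies behind it (r.grip_point_offset is the z of the grasp point in the tool frame, in m); z points along the fingers, y is the line along which they close (so a half turn about z gives the same grasp; the last joint's range is limited). The gripper opens to 88 mm and grips with 3 to 60 N. Pads are 18 mm wide; open, the fingers measure 123 mm over their backs; the gripper's body (75 mm by 187 mm) begins 45 mm behind the grasp point.
Start: joints at [-1.199, 0.689, -0.195, 1.565, 0.157, 0.902, -0.215], TCP at [0.207, 0.59, 0.239] pointing down, gripper open.
Joint ranges: [-3.01, 3.01], [-0.46, 2.08], [-1.47, 1.51], [0.13, 2.56], [-1, 4.14], [0.04, 2.09], [-2.66, 2.66]. Speed limits (rad/s): [2.57, 2.57, 3.14, 3.14, 3.14, 3.14, 3.14].

INTERFACE

Orientations are given as a unit quaternion [x, y, z, w].
In Python, from plant import r, optics, workorder gives the robot as it stands.
- The arm moves only by the shell command python3 -m creep 'ROWS' [FORCE]. ROWS is JSON, a list of rows, each an object of numbers: "grip": the gripper command: -1 is shut, 1 is fully open, values between are in proportion; "tx", "ty", "tz": the shift along the tool's x, y, z in cm; "spin": the turn about the tool's z in degrees. In form: [{"grip": .., "tx": .., "ty": .., "tz": .., "spin": ..}, ...]. A call has 1 to 8 rows; each row shifts and turns the commanded pose from where the row before left it, along the tool's axes as they then stand; what a row does not reach is not made up. A row lasts 1/12 s, in which the tool goes at most 41.7 mm and 7.16 degrees, less where a joint would pass 70% of its speed; a pose out of reach is approached as far as the arm can. A call with a gripper value outside its range is refused whole. The fingers move at their own pace and stop on an object; FORCE is the grip in N (left out, the last holds). Time passes only in rows, so rows that do not move let the fingers close. It gives the time, the measured TCP pose, the force, the opening and the grip force at its end, in the units of the state.
- r.get_state(): the state, without advancing time (a new reading comes with each control period).
- optics.snapshot(name): name is "side" or "top" or "wrist"; returns (picture, depth): 384x512x3 uint8, red, green, blue; 384x512 float32, m along the optical axis (not along the pixel's ray), 0 where there is no reading.
- optics.get_calibration(name): a dict with "fx", "fy", "cx", "cy" (pixels), "extrinsics" (4x4, takes a point from world to camera coordinates). Camera axes: x right, y down, z forward; pixel columns grow to the right and rows downward; lengths in m; the calibration is good to about 2 mm. The wrist camera is an equidistant fisheye: a pixel r from the principal point sees the ray r / f radians off the axis. A picture is of the moment at which its call begins: read the wrist's pose just before it. get_calibration takes no time and is no camera call; for the wrist camera it gives the pose at the moment of the call.
- workorder.finish_job(): hands the job in; it is judged then, once.
The state is a dict: "clock": time; "q": joint angles; "qd": joint speeds; "joint_torque": joint torques, N m; "tool_pos": TCP position; "eef_rot": TCP orientation; "contact_force": force on the tool from outside, world axes, zero at the start; "moment": the same for the moment, N m; "opening": opening from 0.0 (shut) to 1.0 (fully open); "finger_force": force on a finger pad.
Only numpy, scipy, OpenCV 4.12 (cv2) and the standard library are available. Lean on these libraries where they do the work, as an engineer would, in place of code of your own. Each camera call takes 0.05 s, during which the arm holds its last target. There are 200 camera calls.

## Working session

There is one attempt and no reset: what is moved stays moved. The work goes in short steps, Python scripts to look and compute and a shell command to move; the robot and the scene stay as the last step left them, time stands still between calls to the robot, and variables do not carry over. Pictures are saved under pics/ and viewed, at most 10 in all, crops included, and the job is handed in when it is done.

```bash
ls; mkdir -p pics; cat > h.py <<'E'
import numpy as np, cv2
from scipy.spatial.transform import Rotation as R
from plant import r, optics, workorder
def snap(n,f):
    p,d=optics.snapshot(n); c=optics.get_calibration(n)
    cv2.imwrite('pics/%s.png'%f,p[...,::-1]); np.save('pics/%s.npy'%f,d); return p,d,c
def cloud(d,c):
    v,u=np.mgrid[:d.shape[0],:d.shape[1]]
    P=np.stack([(u-c['cx'])/c['fx']*d,(v-c['cy'])/c['fy']*d,d],-1)
    T=np.linalg.inv(c['extrinsics']); W=P@T[:3,:3].T+T[:3,3]; W[d==0]=np.nan; return W
def st():
    s=r.get_state(); print({k:np.round(s[k],3).tolist() for k in('clock','q','tool_pos','eef_rot','contact_force','opening','finger_force')}); return s
E
python3 - <<'E'
from h import *
print(r.grip_point_offset); s=st(); print(R.from_quat(s['eef_rot']).as_matrix().round(3))
a=snap('top','top1');b=snap('side','side1')
cv2.imwrite('pics/both.png',np.vstack([a[0],b[0]])[...,::-1][:, :])
for c in(a[2],b[2]): print(c['fx'],np.linalg.inv(c['extrinsics']).round(2).tolist())
E
```

```text
pics
-0.0187
{'clock': 0.0, 'q': [-1.199, 0.69, -0.195, 1.566, 0.157, 0.903, -0.215], 'tool_pos': [0.207, 0.589, 0.238], 'eef_rot': [0.168, 0.986, -0.001, -0.0], 'contact_force': [0.413, -0.024, -0.65], 'opening': 1.002, 'finger_force': 0.0}
[[-0.944  0.331 -0.   ]
 [ 0.331  0.943 -0.002]
 [-0.    -0.002 -1.   ]]
487.1110776924755 [[-0.01, -0.98, 0.2, 0.38], [-1.0, 0.01, -0.01, -0.04], [0.01, -0.2, -0.98, 1.12], [0.0, 0.0, 0.0, 1.0]]
362.28757753059057 [[0.79, -0.41, 0.46, 0.24], [-0.62, -0.54, 0.57, -0.44], [0.01, -0.73, -0.68, 0.6], [0.0, 0.0, 0.0, 1.0]]
```

View pics/top1.png

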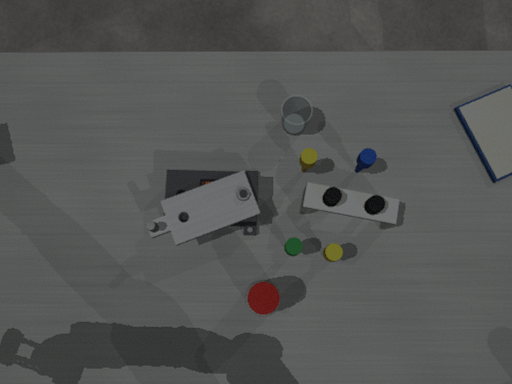

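View pics/side1.png

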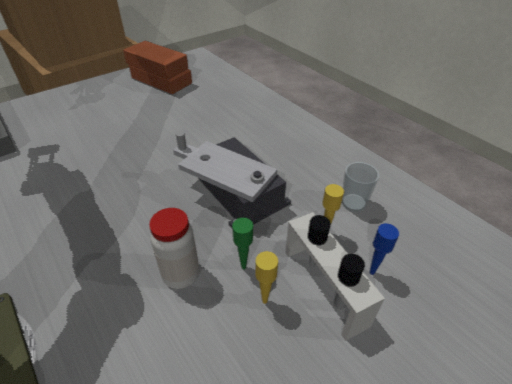

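The top view shows the mould at about (212,200) with its post at (153,227) and pivot at (244,193), and rack pins at (332,197) and (375,205). Blue, green and yellow decoys stand around them. Next I'll measure, and look at the rack shanks.

```bash
python3 - <<'E'
from h import *
p=cv2.imread('pics/top1.png');d=np.load('pics/top1.npy');c=optics.get_calibration('top');W=cloud(d,c)
def reg(u0,u1,v0,v1,z0,z1):
    w=W[v0:v1,u0:u1].reshape(-1,3);w=w[(w[:,2]>z0)&(w[:,2]<z1)];return w
def rect(n,w): 
    b=cv2.minAreaRect((w[:,:2]*1000).astype(np.float32)); print(n,len(w),np.round(b[0],1),np.round(b[1],1),round(b[2],1),'z',np.median(w[:,2]).round(4),'mean',w.mean(0).round(4)); 
rect('pinA',reg(318,347,183,212,.12,.145)); rect('pinB',reg(360,390,190,220,.12,.145))
rect('post',reg(140,165,212,240,.12,.145))
rect('cover',reg(160,265,165,250,.088,.102))
rect('mould',reg(155,270,165,250,.07,.086))
rect('rack',reg(295,405,180,226,.088,.102))
rect('bottle',reg(240,290,270,320,.13,.17)); rect('beaker',reg(275,320,90,140,.02,.11))
for n,a in dict(g=(280,306,233,260),y1=(296,322,145,165),y2=(322,347,240,265),b=(355,380,145,170)).items(): rect(n,reg(*a,.08,.16))
# cover hole: dark px near (183,216)
g=cv2.cvtColor(p,cv2.COLOR_BGR2GRAY)
print(g[208:226,174:194]); print((W[208:226:2,174:194:2,2]*1000).round())
s=cv2.imread('pics/side1.png')
a=cv2.resize(s[190:350,270:420],None,fx=3.5,fy=3.5,interpolation=3); a=cv2.convertScaleAbs(a,alpha=1.6,beta=30)
cv2.imwrite('pics/rack.png',a)
E
```

```text
pinA 252 [ 572.4 -190.9] [35.1 34.2] 70.5 z 0.1352 mean [ 0.5715 -0.1903  0.1346]
pinB 262 [ 555.1 -279. ] [34.7 34.9] 71.2 z 0.1348 mean [ 0.5542 -0.2781  0.1342]
post 87 [512.2 181.6] [19.2 18.9] 87.6 z 0.1344 mean [0.5119 0.1807 0.134 ]
cover 4122 [552.9  75. ] [101.4 211.9] 20.3 z 0.0952 mean [0.5538 0.0694 0.0952]
mould 1434 [558.2  69. ] [219.4 165.4] 88.2 z 0.0803 mean [0.6085 0.0838 0.0802]
rack 1795 [ 563.5 -235.7] [200.8  55.8] 78.6 z 0.0952 mean [ 0.5616 -0.2336  0.0952]
bottle 828 [367.2 -46.1] [61.5 60.9] 89.4 z 0.1504 mean [ 0.3668 -0.0462  0.1503]
beaker 783 [ 774.1 -123.8] [69.9 70.9] 30.2 z 0.0702 mean [ 0.7785 -0.1245  0.067 ]
g 268 [ 469.3 -108.4] [33.9 34.3] 89.5 z 0.1249 mean [ 0.4687 -0.1081  0.1229]
y1 252 [ 659.3 -144.8] [35.4 34.6] 67.3 z 0.1248 mean [ 0.6581 -0.1436  0.1232]
y2 283 [ 456.6 -189.3] [33.6 34.5] 0.7 z 0.1249 mean [ 0.4564 -0.1882  0.1224]
b 310 [ 657.7 -269.5] [34.  35.1] 3.9 z 0.1239 mean [ 0.6552 -0.2672  0.1187]
[[111 110 111 109 110 110 109 110 110 112 111 110 110 110 110 109 109 108
  109 110]
 [108 109 109 109 107 111 111 111 110 110 110 
[... 1177 characters left out ...]
 110 113 114 112 113 111 113 112 112 109
  109 108]
 [108 108 108 109 110 107 109 109 111 112 109 112 109 110 110 110 110 107
  110 108]
 [110 108 110 112 112 111 112 111 113 112 111 113 110 108 109 108 107 108
  109 109]]
[[ 94.  94.  94.  96.  94.  95.  95.  97.  97.  90.]
 [ 97.  95.  91.  98.  93.  99.  95.  98.  95.  97.]
 [ 94.  96.  94.  96.  93.  92.  95.  94.  94.  96.]
 [ 94.  94.  93.  88.  82.  83.  81.  96.  98.  98.]
 [ 95.  95.  93.  79.  81.  79.  81.  95. 100.  97.]
 [ 95.  94.  89.  79.  80.  80.  80.  95.  96.  99.]
 [ 94.  91.  94.  76.  75.  74.  78.  98.  93.  96.]
 [ 96.  94.  93.  95.  43.  95.  97.  98.  92.  nan]
 [ 95.  96.  94.  95.  92.  94.  95.  97.  98.  96.]]
```

View pics/rack.png

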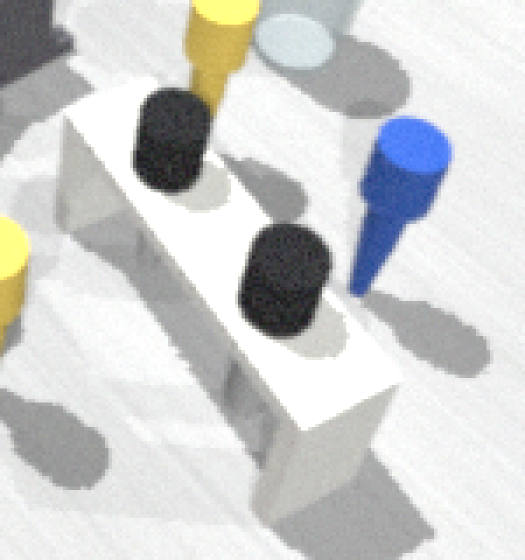

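```bash
python3 - <<'E'
from h import *
p=cv2.imread('pics/top1.png');d=np.load('pics/top1.npy');c=optics.get_calibration('top');W=cloud(d,c)
T=np.linalg.inv(c['extrinsics'])
def ray(u,v,z):
    k=T[:3,:3]@np.array([(u-c['cx'])/c['fx'],(v-c['cy'])/c['fy'],1]); return T[:3,3]+k*(z-T[2,3])/k[2]
g=cv2.cvtColor(p,cv2.COLOR_BGR2GRAY)
def blob(u0,u1,v0,v1,t=75):
    m=g[v0:v1,u0:u1]<t; v,u=np.nonzero(m); return u.mean()+u0,v.mean()+v0,m.sum()
b=blob(176,192,210,224); h=ray(b[0],b[1],.095); print('hole',b,h.round(4))
post=np.array([.5119,.1807]); # top centroid
print('post-hole',(post-h[:2]), np.linalg.norm(post-h[:2]))
# cover outline
w=W[165:250,155:270]; m=((w[...,2]>.088)&(w[...,2]<.102)).astype(np.uint8); m=cv2.morphologyEx(m,cv2.MORPH_OPEN,np.ones((15,15)))
q=w[m>0]; rc=cv2.minAreaRect((q[:,:2]*1000).astype(np.float32)); print('plate',rc)
# mould
m=((w[...,2]>.07)&(w[...,2]<.087)).astype(np.uint8); m=cv2.morphologyEx(m,cv2.MORPH_OPEN,np.ones((4,4)))
n,l,stt,_=cv2.connectedComponentsWithStats(m)
for i in range(1,n):
    if stt[i,4]>40:
        q=w[l==i]; print(i,stt[i],q.min(0).round(3),q.max(0).round(3))
i=1+np.argmax(stt[1:,4]); q=w[l==i]; 
e=[]
for y in np.arange(q[:,1].min()+.01,q[:,1].max()-.01,.006):
    k=q[abs(q[:,1]-y)<.003]; e.append((y,np.percentile(k[:,0],97)))
e=np.array(e); f=np.polyfit(e[:,0],e[:,1],1); print('far edge',f,(e[:,1]-np.polyval(f,e[:,0])).std())
# dark mask of mould in gray (sides incl.)
print((cv2.minAreaRect((q[:,:2]*1000).astype(np.float32))))
# side shanks
s=cv2.imread('pics/side1.png');ds=np.load('pics/side1.npy');cs=optics.get_calibration('side');V=cloud(ds,cs)
for nm,P in(('A',(.5719,-.1906)),('B',(.5546,-.2785))):
    for z0 in(.02,.03,.04,.05,.06,.07):
        k=V[(np.hypot(V[...,0]-P[0],V[...,1]-P[1])<.016)&(abs(V[...,2]-z0)<.005)]
        if len(k)>2:
            dirn=np.array([.79,-.62]); t=(k[:,:2]-P)@dirn; print(nm,z0,len(k),(t.min()*1000).round(1),(t.max()*1000).round(1), 'r',(np.percentile(np.hypot(*(k[:,:2]-P).T),[10,50,90])*1000).round(1))
cv2.imwrite('pics/m.png',cv2.resize(cv2.convertScaleAbs(np.hstack([p[155:255,140:270],]),alpha=1.8),None,fx=5,fy=5,interpolation=3))
E
```

```text
hole (np.float64(183.26506024096386), np.float64(216.6144578313253), np.int64(83)) [0.5363 0.1201 0.095 ]
post-hole [-0.02437893  0.06061906] 0.06533760721875927
plate ((554.391357421875, 70.98432922363281), (101.37439727783203, 199.1626434326172), 20.202131271362305)
1 [  11    6   65   28 1011] [nan nan nan] [nan nan nan]
2 [ 91   8  13  24 208] [ 0.582 -0.039 -0.007] [ 0.654 -0.012  0.085]
3 [25 49  9  8 63] [0.527 0.11  0.056] [0.544 0.133 0.098]
4 [94 53  8  6 43] [ 0.527 -0.034  0.018] [ 0.538 -0.019  0.084]Traceback (most recent call last):
  File "<stdin>", line 23, in <module>
ValueError: arange: cannot compute length
```

```bash
python3 - <<'E'
from h import *
p=cv2.imread('pics/top1.png');d=np.load('pics/top1.npy');c=optics.get_calibration('top');W=cloud(d,c)
w=np.nan_to_num(W[165:250,155:270]); 
k=w.reshape(-1,3); k=k[(k[:,2]>.074)&(k[:,2]<.086)&(k[:,1]<.165)&(k[:,0]>.5)]
e=[]
for y in np.arange(-.02,.155,.006):
    t=k[abs(k[:,1]-y)<.003]
    if len(t)>5:e.append((y,np.percentile(t[:,0],96)))
e=np.array(e); f=np.polyfit(e[:,0],e[:,1],1);res=e[:,1]-np.polyval(f,e[:,0]); ok=abs(res)<.004; f=np.polyfit(e[ok,0],e[ok,1],1); print('far edge',f,(res*1000).round(1))
L=[]
for x in np.arange(.58,.635,.004):
    t=k[abs(k[:,0]-x)<.002]; L.append((x,t[:,1].max().round(4),t[:,1].min().round(4)))
print(np.array(L).round(3).tolist())
piv=np.array([.5826,-.0064]); print('pivot in gray ok')
ds=np.load('pics/side1.npy');cs=optics.get_calibration('side');V=cloud(ds,cs)
for nm,P in(('A',(.5719,-.1906)),('B',(.5546,-.2785))):
    for z0 in(.02,.03,.04,.05,.06,.07):
        k=V[(np.hypot(V[...,0]-P[0],V[...,1]-P[1])<.016)&(abs(V[...,2]-z0)<.005)]
        if len(k)>2:
            t=(k[:,:2]-P)@np.array([.79,-.62]); print(nm,z0,len(k),(t.min()*1000).round(1),(t.max()*1000).round(1), 'r',(np.percentile(np.hypot(*(k[:,:2]-P).T),[10,50,90])*1000).round(1))
cv2.imwrite('pics/m.png',cv2.resize(cv2.convertScaleAbs(p[155:255,140:270],alpha=1.8),None,fx=5,fy=5,interpolation=3))
E
```

```text
far edge [0.02149554 0.63734106] [-1.5 -0.8 -0.7  0.  -1.1  1.7  0.8  1.   0.8  0.6  1.   0.4  0.5  0.4
  0.1 -0.1 -2.   0.2 -0.5  1.  -0.4 -1.  -0.1  0.8 -1.1 -0.2  0. ]
[[0.58, 0.163, -0.034], [0.584, 0.162, -0.034], [0.588, 0.163, -0.034], [0.592, 0.164, -0.034], [0.596, 0.163, -0.034], [0.6, 0.164, -0.034], [0.604, 0.164, -0.034], [0.608, 0.164, -0.034], [0.612, 0.164, -0.034], [0.616, 0.162, -0.036], [0.62, 0.162, -0.036], [0.624, 0.162, -0.036], [0.628, 0.163, -0.036], [0.632, 0.162, -0.036]]
pivot in gray ok
A 0.02 16 -2.0 8.0 r [2.3 4.7 7.6]
A 0.03 15 -3.0 7.0 r [3.4 5.3 8.2]
A 0.04 10 -3.9 3.8 r [3.9 5.1 6.4]
B 0.02 37 -6.2 11.0 r [ 6.5  9.7 12.2]
B 0.03 34 -6.8 7.7 r [ 6.6  7.9 11.2]
B 0.04 25 -6.4 3.0 r [ 6.5  7.9 10.4]
B 0.05 6 -6.2 -1.8 r [6.5 6.9 8.7]
```

View pics/m.png

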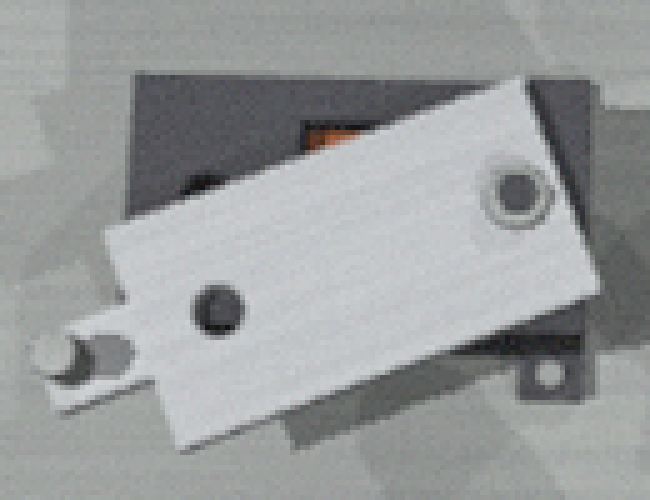

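Pin A at (0.572, -0.191) is the tapered one, since its shank narrows below the rack. The pivot is at about (0.583, -0.006), the mould hole at (0.585, 0.129) and the cover is open about 0.38 rad. I'll spin so the tool y axis lies along world x, then straddle the post.

```bash
python3 -m creep '[{"grip":1,"spin":7.07},{"grip":1,"spin":7.07},{"grip":1,"spin":7.07},{"grip":1,"spin":7.07},{"grip":1,"spin":7.07},{"grip":1,"spin":7.07},{"grip":1,"spin":7.07},{"grip":1,"spin":7.07}]' 20
python3 -m creep '[{"grip":0.2,"spin":7.07},{"grip":0,"spin":7.07},{"grip":0,"ty":2.4,"tx":-3.2},{"grip":0,"ty":2.4,"tx":-3.2},{"grip":0,"ty":2.4,"tx":-3.2},{"grip":0,"ty":2.4,"tx":-3.2},{"grip":0,"ty":2.4,"tx":-3.2},{"grip":0,"ty":2.4,"tx":-3.2}]'
```

```text
$[0]: bad value
$[0]: bad value
```

```bash
python3 -m creep '[{"grip":1,"tx":0,"ty":0,"tz":0,"spin":7},{"grip":1,"tx":0,"ty":0,"tz":0,"spin":7},{"grip":1,"tx":0,"ty":0,"tz":0,"spin":7},{"grip":1,"tx":0,"ty":0,"tz":0,"spin":7},{"grip":1,"tx":0,"ty":0,"tz":0,"spin":7},{"grip":1,"tx":0,"ty":0,"tz":0,"spin":7},{"grip":1,"tx":0,"ty":0,"tz":0,"spin":7},{"grip":1,"tx":0,"ty":0,"tz":0,"spin":7}]' 20
```

```text
clock: 0.77
tool_pos: [0.2069, 0.5894, 0.2383]
eef_rot: [0.614, 0.79, -0.0, 0.0]
contact_force: [0.2, 0.3, 0.4]
opening: 1.003
finger_force: 0.0
```

```bash
python3 -m creep '[{"grip":0,"tx":0,"ty":0,"tz":0,"spin":7},{"grip":0,"tx":0,"ty":0,"tz":0,"spin":7},{"grip":0,"tx":-3.2,"ty":2.4,"tz":0,"spin":0},{"grip":0,"tx":-3.2,"ty":2.4,"tz":0,"spin":0},{"grip":0,"tx":-3.2,"ty":2.4,"tz":0,"spin":0},{"grip":0,"tx":-3.2,"ty":2.4,"tz":0,"spin":0},{"grip":0,"tx":-3.2,"ty":2.4,"tz":0,"spin":0},{"grip":0,"tx":-3.2,"ty":2.4,"tz":0,"spin":0}]' 20;  python3 -m creep '[{"grip":0,"tx":-3,"ty":2.3,"tz":0,"spin":0},{"grip":0,"tx":-3,"ty":2.3,"tz":0,"spin":0},{"grip":0,"tx":-3,"ty":2.3,"tz":0,"spin":0},{"grip":0,"tx":-3,"ty":2.3,"tz":0,"spin":0},{"grip":0,"tx":-3,"ty":2.3,"tz":0,"spin":0},{"grip":0,"tx":-3,"ty":2.3,"tz":0,"spin":0},{"grip":0,"tx":0,"ty":0,"tz":0,"spin":0},{"grip":0,"tx":0,"ty":0,"tz":0,"spin":0}]'
```

```text
clock: 1.43
tool_pos: [0.3538, 0.3976, 0.2385]
eef_rot: [0.703, 0.711, -0.0, 0.0]
contact_force: [0.1, -0.0, -1.2]
opening: 0.501
finger_force: 0.0
clock: 2.1
tool_pos: [0.4946, 0.218, 0.2384]
eef_rot: [0.705, 0.709, -0.0, 0.0]
contact_force: [-0.2, 1.1, -0.8]
opening: 0.5
finger_force: 0.0
```

```bash
python3 -m creep '[{"grip":0,"tx":-1.75,"ty":0.9,"tz":0,"spin":0.3},{"grip":0,"tx":-1.75,"ty":0.85,"tz":0,"spin":0},{"grip":0,"tx":0,"ty":0,"tz":2.5,"spin":0},{"grip":0,"tx":0,"ty":0,"tz":3,"spin":0},{"grip":0,"tx":0,"ty":0,"tz":3,"spin":0},{"grip":0,"tx":0,"ty":0,"tz":2.5,"spin":0},{"grip":0,"tx":0,"ty":0,"tz":2.3,"spin":0},{"grip":0,"tx":0,"ty":0,"tz":0,"spin":0}]'; python3 -m creep '[{"grip":0,"tx":0.2,"ty":1,"tz":0,"spin":0},{"grip":0,"tx":0.2,"ty":1,"tz":0,"spin":0},{"grip":0,"tx":0.2,"ty":1,"tz":0,"spin":0},{"grip":0,"tx":0.2,"ty":1,"tz":0,"spin":0},{"grip":0,"tx":0.2,"ty":1,"tz":0,"spin":0},{"grip":0,"tx":0.1,"ty":1,"tz":0,"spin":0},{"grip":0,"tx":0.1,"ty":1,"tz":0,"spin":0},{"grip":0,"tx":0,"ty":0,"tz":0,"spin":0}]'
```

```text
clock: 2.77
tool_pos: [0.5073, 0.1871, 0.1018]
eef_rot: [0.704, 0.71, -0.004, -0.002]
contact_force: [-0.8, 0.1, 0.5]
opening: 0.499
finger_force: 0.0
clock: 3.43
tool_pos: [0.5811, 0.2016, 0.1067]
eef_rot: [0.704, 0.71, 0.001, -0.001]
contact_force: [0.4, 0.6, 0.7]
opening: 0.504
finger_force: 0.0
```

```bash
python3 -m creep '[{"grip":0,"tx":0,"ty":0.5,"tz":0,"spin":0},{"grip":0,"tx":0,"ty":0.5,"tz":0,"spin":0},{"grip":0,"tx":0,"ty":0.5,"tz":0,"spin":0},{"grip":0,"tx":0,"ty":0.3,"tz":0,"spin":0},{"grip":0,"tx":0,"ty":0,"tz":0,"spin":0},{"grip":0,"tx":0,"ty":0,"tz":0,"spin":0}]'
```

```text
clock: 3.93
tool_pos: [0.5997, 0.1981, 0.1058]
eef_rot: [0.705, 0.709, 0.0, 0.001]
contact_force: [-1.9, 0.8, 1.0]
opening: 0.5
finger_force: 0.7
```

```bash
python3 -m creep '[{"grip":0,"tx":0,"ty":-0.6,"tz":0,"spin":0},{"grip":0,"tx":0,"ty":-0.4,"tz":0,"spin":0},{"grip":0,"tx":0,"ty":0,"tz":-3,"spin":0},{"grip":0,"tx":0,"ty":0,"tz":-4,"spin":0},{"grip":1,"tx":-3.5,"ty":0,"tz":-2.5,"spin":0},{"grip":1,"tx":-4,"ty":-0.2,"tz":0,"spin":0},{"grip":1,"tx":-4,"ty":-0.2,"tz":0,"spin":0},{"grip":1,"tx":-4,"ty":-0.2,"tz":0,"spin":0}]' ;python3 -m creep '[{"grip":1,"tx":-4,"ty":-0.2,"tz":0,"spin":0},{"grip":1,"tx":-4,"ty":-0.2,"tz":0,"spin":0},{"grip":1,"tx":-4,"ty":-0.2,"tz":0,"spin":0},{"grip":1,"tx":-4,"ty":-0.2,"tz":0,"spin":0},{"grip":1,"tx":-4,"ty":-0.2,"tz":0,"spin":0},{"grip":1,"tx":-3,"ty":-0.1,"tz":0,"spin":0},{"grip":1,"tx":0,"ty":0,"tz":0,"spin":0},{"grip":1,"tx":0,"ty":0,"tz":0,"spin":0}]'
cat > meas.py <<'E'
from h import *
def measure(f):
    p,d,c=snap('top',f); W=np.nan_to_num(cloud(d,c)); k=W[150:260,120:275].reshape(-1,3)
    q=k[(k[:,2]>.127)&(k[:,2]<.142)&(k[:,1]>.16)&(k[:,1]<.22)]; post=(q[:,:2].max(0)+q[:,:2].min(0))/2 if len(q)>10 else None
    print('n',len(q),'post',q.mean(0).round(4) if len(q) else 0,post)
    m=((W[...,2]>.088)&(W[...,2]<.102)).astype(np.uint8); m[:150]=0;m[260:]=0;m[:,:120]=0;m[:,275:]=0
    m=cv2.morphologyEx(m,cv2.MORPH_CLOSE,np.ones((5,5))); m=cv2.morphologyEx(m,cv2.MORPH_OPEN,np.ones((15,15)))
    print('plate',cv2.minAreaRect((W[(m>0)&(W[...,2]>.088)][:,:2]*1000).astype(np.float32)))
    T=np.linalg.inv(c['extrinsics'])
    def ray(u,v,z):
        k=T[:3,:3]@np.array([(u-c['cx'])/c['fx'],(v-c['cy'])/c['fy'],1]); return T[:3,3]+k*(z-T[2,3])/k[2]
    return p,d,c,W,ray
E
python3 - <<'E'
from meas import *
p,d,c,W,ray=measure('top2'); st()
g=cv2.cvtColor(p,cv2.COLOR_RGB2GRAY); E=c['extrinsics']; X=E[:3,:3]@[.582,.129,.095]+E[:3,3]; u,v=int(c['fx']*X[0]/X[2]+c['cx']),int(c['fy']*X[1]/X[2]+c['cy'])
m=g[v-10:v+11,u-10:u+11]<75; vv,uu=np.nonzero(m); print(m.sum(),'hole',ray(uu.mean()+u-10,vv.mean()+v-10,.095))
E
```

```text
clock: 4.6
tool_pos: [0.5841, 0.0424, 0.2009]
eef_rot: [0.705, 0.709, 0.001, 0.001]
contact_force: [0.6, -0.8, 0.0]
opening: 0.776
finger_force: 0.0
clock: 5.27
tool_pos: [0.5734, -0.189, 0.2]
eef_rot: [0.707, 0.707, -0.001, 0.001]
contact_force: [-0.1, 0.5, 0.6]
opening: 0.999
finger_force: 0.0
n 78 post [0.5818 0.1936 0.1344] [0.5827521  0.19429029]
plate ((583.1234741210938, 81.38652038574219), (101.41622161865234, 210.0390167236328), 0.05599147081375122)
{'clock': 5.317, 'q': [0.232, 0.704, 0.009, 1.68, -0.009, 0.757, 0.25], 'tool_pos': [0.574, -0.186, 0.2], 'eef_rot': [0.706, 0.709, 0.0, 0.0], 'contact_force': [0.14, 0.762, 0.359], 'opening': 0.997, 'finger_force': 0.0}
70 hole [0.58291634 0.12830907 0.095     ]
```

The cover is closed to about 0.025 rad, with its hole at (0.583, 0.128). Next is the grasp.

```bash
python3 -m creep '[{"grip":1,"tx":-0.3,"ty":-0.15,"tz":2.5,"spin":0},{"grip":1,"tx":0,"ty":0,"tz":3,"spin":0},{"grip":1,"tx":0,"ty":0,"tz":2.5,"spin":0},{"grip":1,"tx":0,"ty":0,"tz":1.5,"spin":0},{"grip":1,"tx":0,"ty":0,"tz":0.3,"spin":0},{"grip":1,"tx":0,"ty":0,"tz":0,"spin":0},{"grip":-1,"tx":0,"ty":0,"tz":0,"spin":0},{"grip":-1,"tx":0,"ty":0,"tz":0,"spin":0}]' 30;  python3 -m creep '[{"grip":-1,"tx":0,"ty":0,"tz":0,"spin":0},{"grip":-1,"tx":0,"ty":0,"tz":0,"spin":0},{"grip":-1,"tx":0,"ty":0,"tz":0,"spin":0},{"grip":-1,"tx":0,"ty":0,"tz":0,"spin":0},{"grip":-1,"tx":0,"ty":0,"tz":0,"spin":0},{"grip":-1,"tx":0,"ty":0,"tz":0,"spin":0}]' 30
```

```text
clock: 5.98
tool_pos: [0.574, -0.1881, 0.1033]
eef_rot: [0.705, 0.71, 0.001, 0.001]
contact_force: [0.8, 0.2, 0.4]
opening: 0.874
finger_force: 0.0
clock: 6.48
tool_pos: [0.573, -0.1886, 0.102]
eef_rot: [0.705, 0.709, 0.0, 0.0]
contact_force: [0.8, 0.1, 0.4]
opening: 0.415
finger_force: 0.3
```

```bash
python3 -m creep '[{"grip":-1,"tx":0,"ty":0,"tz":0,"spin":0},{"grip":-1,"tx":0,"ty":0,"tz":0,"spin":0},{"grip":-1,"tx":0,"ty":0,"tz":0,"spin":0},{"grip":-1,"tx":0,"ty":0,"tz":-1,"spin":0},{"grip":-1,"tx":0,"ty":0,"tz":-2,"spin":0},{"grip":-1,"tx":0,"ty":0,"tz":-3,"spin":0},{"grip":-1,"tx":0,"ty":0,"tz":-3,"spin":0},{"grip":-1,"tx":0,"ty":0,"tz":-3,"spin":0}]' 30;  python3 -m creep '[{"grip":-1,"tx":0,"ty":0,"tz":-2,"spin":0},{"grip":-1,"tx":2,"ty":0,"tz":0,"spin":0},{"grip":-1,"tx":3.5,"ty":0.1,"tz":0,"spin":0},{"grip":-1,"tx":3.5,"ty":0.1,"tz":0,"spin":0},{"grip":-1,"tx":3.5,"ty":0.2,"tz":0,"spin":0},{"grip":-1,"tx":3.5,"ty":0.2,"tz":0,"spin":0},{"grip":-1,"tx":3.5,"ty":0.2,"tz":0,"spin":0},{"grip":-1,"tx":3.5,"ty":0.2,"tz":0,"spin":0}]'
python3 -m creep '[{"grip":-1,"tx":3,"ty":0,"tz":0,"spin":0},{"grip":-1,"tx":3,"ty":0,"tz":0,"spin":0},{"grip":-1,"tx":2,"ty":0,"tz":0,"spin":0},{"grip":-1,"tx":0,"ty":0,"tz":0,"spin":0},{"grip":-1,"tx":0,"ty":0,"tz":0,"spin":0}]'
python3 - <<'E'
from h import *
st(); snap('side','side3')
s=cv2.imread('pics/side3.png'); cv2.imwrite('pics/s3.png',cv2.resize(cv2.convertScaleAbs(s[60:260,150:370],alpha=1.6),None,fx=3,fy=3,interpolation=3))
E
```

```text
clock: 7.15
tool_pos: [0.5718, -0.1883, 0.2233]
eef_rot: [0.705, 0.709, -0.001, -0.001]
contact_force: [1.1, 0.3, -1.9]
opening: 0.385
finger_force: 30.0
clock: 7.82
tool_pos: [0.5805, 0.0431, 0.2422]
eef_rot: [0.705, 0.709, -0.001, -0.0]
contact_force: [0.1, 0.4, -2.5]
opening: 0.388
finger_force: 30.0
clock: 8.23
tool_pos: [0.5801, 0.1229, 0.242]
eef_rot: [0.704, 0.71, -0.0, -0.0]
contact_force: [0.8, -1.2, -1.0]
opening: 0.385
finger_force: 30.0
{'clock': 8.233, 'q': [-0.314, 0.64, 0.048, 1.669, -0.039, 0.835, -0.24], 'tool_pos': [0.58, 0.123, 0.242], 'eef_rot': [0.704, 0.71, -0.0, -0.0], 'contact_force': [0.827, -1.157, -1.023], 'opening': 0.385, 'finger_force': 30.0}
```

View pics/s3.png

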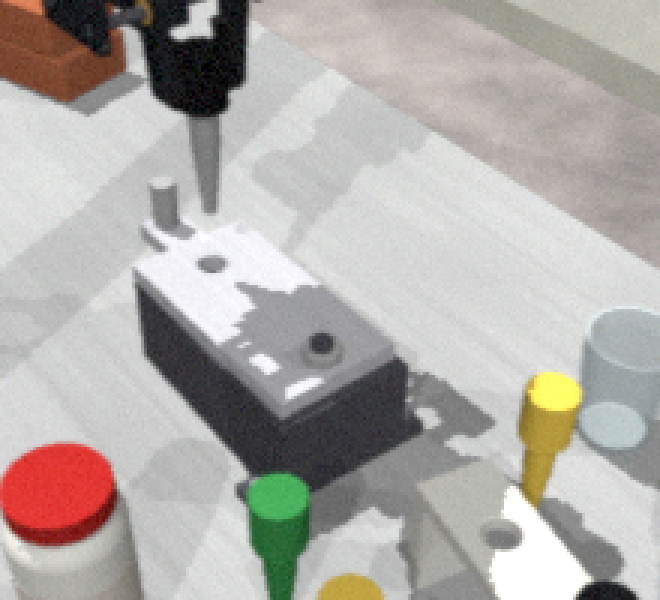

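The tapered pin is held, with its tip at about (220,130) in the side view and the cover hole at (220,148). I'll measure the tip and hole in this image.

```bash
python3 - <<'E'
from h import *
d=np.load('pics/side3.npy');c=optics.get_calibration('side');V=np.nan_to_num(cloud(d,c)); g=cv2.imread('pics/side3.png',0)
w=V[90:135,205:235].reshape(-1,3); 
for z in(.155,.165,.175,.185,.195,.205):
    k=w[(abs(w[:,2]-z)<.006)&(abs(w[:,0]-.58)<.03)&(abs(w[:,1]-.122)<.03)]
    print(z,len(k),k.mean(0).round(4) if len(k) else '')
T=np.linalg.inv(c['extrinsics'])
a=g[140:157,211:231]; m=a<np.median(a)-25; n,l,s,ce=cv2.connectedComponentsWithStats(m.astype(np.uint8)); i=1+np.argmax(s[1:,4]); print(s[i])
u,v=ce[i]+[211,140]; k=T[:3,:3]@np.array([(u-c['cx'])/c['fx'],(v-c['cy'])/c['fy'],1]); print('hole',(T[:3,3]+k*(.095-T[2,3])/k[2]).round(4))
print((-T[:3,2]).round(2))
E
```

```text
0.155 17 [0.5784 0.1156 0.1551]
0.165 24 [0.5778 0.1149 0.1652]
0.175 32 [0.578  0.1141 0.1754]
0.185 36 [0.5782 0.1135 0.1847]
0.195 41 [0.5773 0.1126 0.1953]
0.205 43 [0.5767 0.1126 0.2051]
[ 4  5 11  6 51]
hole [0.5859 0.1285 0.095 ]
[-0.46 -0.57  0.68]
```

```bash
python3 -m creep '[{"grip":-1,"tx":0.85,"ty":0.35,"tz":0,"spin":0},{"grip":-1,"tx":0,"ty":0,"tz":2,"spin":0},{"grip":-1,"tx":0,"ty":0,"tz":2,"spin":0},{"grip":-1,"tx":0,"ty":0,"tz":1,"spin":0},{"grip":-1,"tx":0,"ty":0,"tz":1,"spin":0},{"grip":-1,"tx":0,"ty":0,"tz":1,"spin":0},{"grip":-1,"tx":0,"ty":0,"tz":0,"spin":0},{"grip":-1,"tx":0,"ty":0,"tz":0,"spin":0}]';python3 -m creep '[{"grip":-1,"tx":0,"ty":0,"tz":0.7,"spin":0},{"grip":-1,"tx":0,"ty":0,"tz":0.7,"spin":0},{"grip":-1,"tx":0,"ty":0,"tz":0.6,"spin":0},{"grip":-1,"tx":0,"ty":0,"tz":0,"spin":0}]'
```

```text
clock: 8.95
tool_pos: [0.5846, 0.1299, 0.1719]
eef_rot: [0.705, 0.709, -0.0, -0.0]
contact_force: [-0.0, 0.7, -1.8]
opening: 0.386
finger_force: 30.0
clock: 9.28
tool_pos: [0.5849, 0.1304, 0.151]
eef_rot: [0.705, 0.709, 0.0, 0.0]
contact_force: [2.0, 1.4, -2.1]
opening: 0.388
finger_force: 30.0
```

```bash
python3 -m creep '[{"grip":-1,"tx":0,"ty":0,"tz":0.5,"spin":0},{"grip":-1,"tx":0,"ty":0,"tz":0.5,"spin":0},{"grip":-1,"tx":0,"ty":0,"tz":0,"spin":0}]';python3 -m creep '[{"grip":-1,"tx":0,"ty":0,"tz":0.4,"spin":0},{"grip":-1,"tx":0,"ty":0,"tz":0.3,"spin":0},{"grip":-1,"tx":0,"ty":0,"tz":0,"spin":0}]'
```

```text
clock: 9.53
tool_pos: [0.5855, 0.1307, 0.1415]
eef_rot: [0.705, 0.709, 0.001, 0.0]
contact_force: [4.3, 1.2, -3.1]
opening: 0.386
finger_force: 30.0
clock: 9.78
tool_pos: [0.5858, 0.1311, 0.1353]
eef_rot: [0.705, 0.709, 0.002, 0.001]
contact_force: [5.5, 3.4, 0.1]
opening: 0.387
finger_force: 30.0
```

```bash
python3 -m creep '[{"grip":-0.1,"tx":0,"ty":0,"tz":0,"spin":0},{"grip":0,"tx":0,"ty":0,"tz":0,"spin":0},{"grip":0.3,"tx":0,"ty":0,"tz":0,"spin":0},{"grip":0.8,"tx":0,"ty":0,"tz":0,"spin":0},{"grip":1,"tx":0,"ty":0,"tz":0,"spin":0},{"grip":1,"tx":0,"ty":0,"tz":0,"spin":0},{"grip":1,"tx":0,"ty":0,"tz":0,"spin":0}]'; python3 -m creep '[{"grip":1,"tx":0,"ty":0,"tz":-2,"spin":0},{"grip":1,"tx":0,"ty":0,"tz":-3,"spin":0},{"grip":1,"tx":0,"ty":0,"tz":-3,"spin":0},{"grip":-1,"tx":0,"ty":0,"tz":-1,"spin":0},{"grip":-1,"tx":0,"ty":0,"tz":0,"spin":0},{"grip":-1,"tx":0,"ty":0,"tz":0,"spin":0},{"grip":-1,"tx":0,"ty":0,"tz":0,"spin":0},{"grip":-1,"tx":0,"ty":0,"tz":0,"spin":0}]'
python3 - <<'E'
from h import *
st(); p,d,c=snap('side','side4')
s=cv2.imread('pics/side4.png'); cv2.imwrite('pics/s4.png',cv2.resize(cv2.convertScaleAbs(s[60:260,150:370],alpha=1.6),None,fx=3,fy=3,interpolation=3))
V=np.nan_to_num(cloud(d,c)); k=V.reshape(-1,3); k=k[(abs(k[:,0]-.58)<.06)&(abs(k[:,1]-.125)<.05)&(k[:,2]>.1)&(k[:,2]<.19)]
for z in np.arange(.1,.19,.005):
    q=k[abs(k[:,2]-z)<.0025]; 
    if len(q)>3: print(round(z,3),len(q),q.mean(0).round(4),q.min(0).round(3),q.max(0).round(3))
E
```

```text
clock: 10.37
tool_pos: [0.5843, 0.13, 0.1349]
eef_rot: [0.705, 0.709, -0.0, -0.0]
contact_force: [0.2, 0.7, 0.8]
opening: 0.855
finger_force: 0.0
clock: 11.03
tool_pos: [0.5833, 0.1299, 0.2232]
eef_rot: [0.705, 0.709, -0.001, -0.001]
contact_force: [0.9, 0.4, -0.4]
opening: 0.648
finger_force: 0.0
{'clock': 11.033, 'q': [-0.323, 0.67, 0.048, 1.673, -0.041, 0.803, -0.251], 'tool_pos': [0.583, 0.13, 0.223], 'eef_rot': [0.705, 0.709, -0.001, -0.001], 'contact_force': [0.925, 0.364, -0.395], 'opening': 0.648, 'finger_force': 0.0}
0.1 5 [0.5835 0.1202 0.1013] [0.577 0.118 0.101] [0.592 0.123 0.102]
0.105 16 [0.5805 0.1208 0.1047] [0.573 0.116 0.103] [0.592 0.131 0.107]
0.11 13 [0.5791 0.1204 0.1098] [0.573 0.117 0.108] [0.588 0.128 0.112]
0.115 8 [0.5803 0.1179 0.1143] [0.573 0.115 0.113] [0.588 0.12  0.115]
0.12 6 [0.5696 0.1168 0.1209] [0.563 0.111 0.12 ] [0.578 0.129 0.122]
0.125 26 [0.5736 0.1148 0.1252] [0.562 0.109 0.123] [0.592 0.13  0.127]
0.13 26 [0.5743 0.1144 0.1303] [0.561 0.108 0.128] [0.595 0.127 0.132]
0.135 27 [0.5713 0.1133 0.1351] [0.561 0.107 0.133] [0.588 0.127 0.137]
0.14 27 [0.5698 0.1137 0.14  ] [0.559 0.108 0.138] [0.589 0.127 0.142]
0.145 31 [0.5712 0.1141 0.1449] [0.558 0.108 0.143] [0.591 0.129 0.147]
0.15 25 [0.5688 0.113  0.1501] [0.557 0.107 0.148] [0.586 0.127 0.152]
0.155 33 [0.5703 0.113  0.1548] [0.557 0.108 0.153] [0.592 0.126 0.157]
0.16 100 [0.5687 0.122  0.1608] [0.556 0.108 0.158] [0.587 0.143 0.162]
0.165 58 [0.5803 0.1266 0.164 ] [0.564 0.109 0.163] [0.59  0.141 0.166]
```

View pics/s4.png

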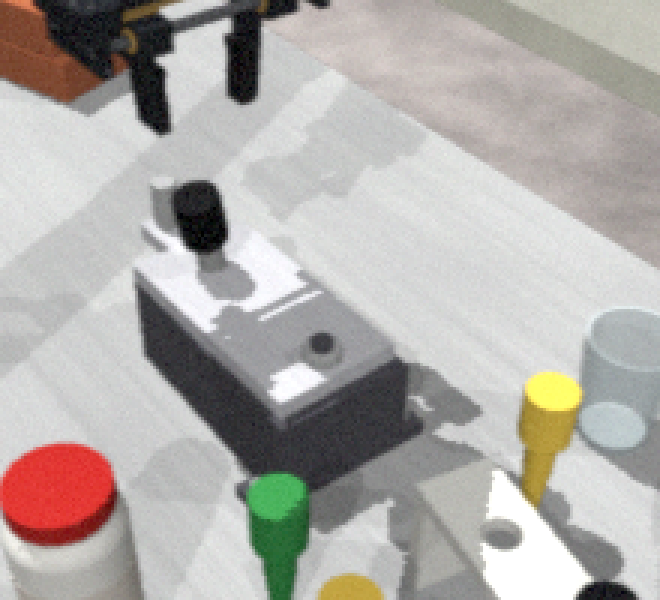

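The pin stands part-way in, leaning to -x, with the centre of its head's top at about (0.573, 0.126, 0.162). I'll shut the fingers and press.

```bash
python3 -m creep '[{"grip":-1,"tx":-0.2,"ty":-0.4,"tz":0,"spin":0},{"grip":-1,"tx":0,"ty":-0.4,"tz":0,"spin":0},{"grip":-1,"tx":0,"ty":0,"tz":1,"spin":0},{"grip":-1,"tx":0,"ty":0,"tz":1.5,"spin":0},{"grip":-1,"tx":0,"ty":0,"tz":1.5,"spin":0},{"grip":-1,"tx":0,"ty":0,"tz":1,"spin":0},{"grip":-1,"tx":0,"ty":0,"tz":0.3,"spin":0},{"grip":-1,"tx":0,"ty":0,"tz":0,"spin":0}]' ; python3 -m creep '[{"grip":-1,"tx":0,"ty":0,"tz":0.3,"spin":0},{"grip":-1,"tx":0,"ty":0,"tz":0.2,"spin":0},{"grip":-1,"tx":0,"ty":0,"tz":0,"spin":0}]'
```

```text
clock: 11.75
tool_pos: [0.5757, 0.1279, 0.1708]
eef_rot: [0.705, 0.709, -0.001, -0.001]
contact_force: [0.2, 0.7, 0.1]
opening: 0.009
finger_force: 0.0
clock: 12.0
tool_pos: [0.5766, 0.1281, 0.1671]
eef_rot: [0.705, 0.709, 0.0, 0.0]
contact_force: [0.1, -0.7, 0.8]
opening: 0.007
finger_force: 0.0
```

```bash
python3 -m creep '[{"grip":-1,"tx":0,"ty":0,"tz":0.3,"spin":0},{"grip":-1,"tx":0,"ty":0.1,"tz":0.2,"spin":0},{"grip":-1,"tx":0,"ty":0,"tz":0,"spin":0}]' ; python3 -m creep '[{"grip":-1,"tx":0,"ty":0.15,"tz":0.2,"spin":0},{"grip":-1,"tx":0,"ty":0.15,"tz":0.2,"spin":0},{"grip":-1,"tx":0,"ty":0,"tz":0,"spin":0}]'
```

```text
clock: 12.25
tool_pos: [0.5782, 0.1284, 0.1623]
eef_rot: [0.705, 0.709, 0.001, 0.0]
contact_force: [-0.3, 0.8, 2.3]
opening: 0.008
finger_force: 1.3
clock: 12.5
tool_pos: [0.5814, 0.1284, 0.1583]
eef_rot: [0.705, 0.709, 0.001, 0.0]
contact_force: [0.9, 0.3, 3.8]
opening: 0.004
finger_force: 2.0
```

```bash
python3 -m creep '[{"grip":-1,"tx":0,"ty":0.15,"tz":0.2,"spin":0},{"grip":-1,"tx":0,"ty":0.15,"tz":0.2,"spin":0},{"grip":-1,"tx":0,"ty":0,"tz":0,"spin":0}]' ; python3 -m creep '[{"grip":-1,"tx":0,"ty":0.1,"tz":0.25,"spin":0},{"grip":-1,"tx":0,"ty":0.1,"tz":0.25,"spin":0},{"grip":-1,"tx":0,"ty":0,"tz":0,"spin":0}]'
```

```text
clock: 12.75
tool_pos: [0.5844, 0.1284, 0.1543]
eef_rot: [0.705, 0.709, 0.001, 0.0]
contact_force: [0.6, 1.6, 4.3]
opening: 0.007
finger_force: 2.2
clock: 13.0
tool_pos: [0.5864, 0.1286, 0.1493]
eef_rot: [0.705, 0.709, 0.001, 0.0]
contact_force: [0.3, 1.0, 4.6]
opening: 0.002
finger_force: 2.2
```

Going in smoothly at about 4.5 N.

```bash
python3 -m creep '[{"grip":-1,"tx":0,"ty":0.05,"tz":0.25,"spin":0},{"grip":-1,"tx":0,"ty":0.05,"tz":0.25,"spin":0},{"grip":-1,"tx":0,"ty":0,"tz":0,"spin":0}]' ; python3 -m creep '[{"grip":-1,"tx":0,"ty":0,"tz":0.25,"spin":0},{"grip":-1,"tx":0,"ty":0,"tz":0.25,"spin":0},{"grip":-1,"tx":0,"ty":0,"tz":0,"spin":0}]'
```

```text
clock: 13.25
tool_pos: [0.5874, 0.1286, 0.1443]
eef_rot: [0.705, 0.709, 0.001, 0.0]
contact_force: [1.7, 0.7, 4.0]
opening: 0.01
finger_force: 1.9
clock: 13.5
tool_pos: [0.5878, 0.1289, 0.1394]
eef_rot: [0.705, 0.709, 0.002, 0.001]
contact_force: [2.4, 1.6, 3.2]
opening: 0.006
finger_force: 1.7
```

```bash
python3 -m creep '[{"grip":-1,"tx":0,"ty":0,"tz":0.2,"spin":0},{"grip":-1,"tx":0,"ty":0,"tz":0.2,"spin":0},{"grip":-1,"tx":0,"ty":0,"tz":0.1,"spin":0},{"grip":-1,"tx":0,"ty":0,"tz":0,"spin":0}]'; python3 -m creep '[{"grip":-1,"tx":0,"ty":0,"tz":0.1,"spin":0},{"grip":-1,"tx":0,"ty":0,"tz":0,"spin":0},{"grip":-1,"tx":0,"ty":0,"tz":0,"spin":0}]'
```

```text
clock: 13.83
tool_pos: [0.591, 0.1295, 0.1365]
eef_rot: [0.705, 0.709, 0.005, 0.003]
contact_force: [3.5, 1.9, 13.1]
opening: 0.007
finger_force: 5.9
clock: 14.08
tool_pos: [0.5918, 0.1297, 0.1361]
eef_rot: [0.705, 0.709, 0.006, 0.003]
contact_force: [5.3, 1.8, 14.7]
opening: 0.008
finger_force: 7.0
```

```bash
python3 -m creep '[{"grip":-1,"tx":0,"ty":0,"tz":-1,"spin":0},{"grip":-1,"tx":0,"ty":0,"tz":-3,"spin":0},{"grip":-1,"tx":0,"ty":0,"tz":-4,"spin":0},{"grip":-1,"tx":-4,"ty":0,"tz":0,"spin":0},{"grip":-1,"tx":-4,"ty":0,"tz":0,"spin":0},{"grip":-1,"tx":-4,"ty":0,"tz":0,"spin":0},{"grip":-1,"tx":-4,"ty":0,"tz":0,"spin":0},{"grip":-1,"tx":-4,"ty":0,"tz":0,"spin":0}]'
python3 -m creep '[{"grip":-1,"tx":-4,"ty":0,"tz":0,"spin":0},{"grip":-1,"tx":0,"ty":0,"tz":0,"spin":0},{"grip":-1,"tx":0,"ty":0,"tz":0,"spin":0}]'
python3 - <<'E'
from meas import *
p,d,c,W,ray=measure('top5')
k=W.reshape(-1,3);q=k[(abs(k[:,0]-.583)<.03)&(abs(k[:,1]-.129)<.03)&(k[:,2]>.11)&(k[:,2]<.17)]
A=np.c_[q[:,:2]-q[:,:2].mean(0),np.ones(len(q))]; t=q[:,2]>np.median(q[:,2])-.006
print('head',len(q),q[t].mean(0).round(4),np.percentile(q[:,2],[5,50,95]).round(4),'tilt',np.linalg.lstsq(A[t],q[t,2],rcond=None)[0].round(3))
cov=k[(abs(k[:,0]-.583)<.04)&(abs(k[:,1]-.08)<.015)]; print('cover z',np.median(cov[:,2]))
s,d,c=snap('side','side5'); cv2.imwrite('pics/s5.png',cv2.resize(cv2.convertScaleAbs(s[90:190,175:285,::-1],alpha=1.6),None,fx=6,fy=6,interpolation=3))
E
```

```text
clock: 14.75
tool_pos: [0.5857, -0.0738, 0.2123]
eef_rot: [0.705, 0.709, -0.001, -0.001]
contact_force: [1.4, 0.0, -0.5]
opening: 0.004
finger_force: 0.0
clock: 15.0
tool_pos: [0.5858, -0.1159, 0.2122]
eef_rot: [0.707, 0.707, -0.002, -0.001]
contact_force: [0.1, -0.2, -0.4]
opening: 0.008
finger_force: 0.0
n 78 post [0.5872 0.1933 0.1347] [0.58762618 0.19343807]
plate ((585.1856689453125, 80.77977752685547), (212.1037139892578, 101.21138000488281), 88.75237274169922)
head 275 [0.5861 0.1288 0.1347] [0.1188 0.1344 0.1375] tilt [ 0.031 -0.01   0.135]
cover z 0.09511874785119867
```

View pics/s5.png

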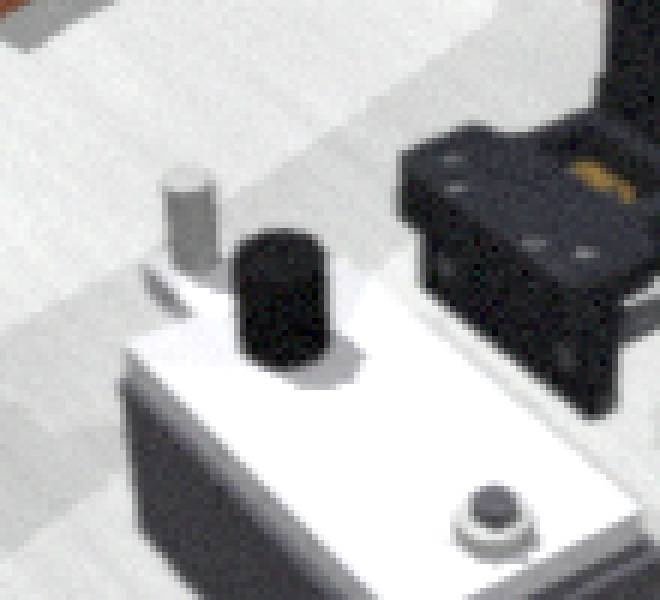

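The head's top is level with the post's top (0.1347 m), and the cover's yaw matches the mould's. I'll do one firm, centred press to confirm it is seated.

```bash
python3 -m creep '[{"grip":-1,"tx":4,"ty":0,"tz":0,"spin":0},{"grip":-1,"tx":4,"ty":0,"tz":0,"spin":0},{"grip":-1,"tx":4,"ty":0,"tz":0,"spin":0},{"grip":-1,"tx":4,"ty":0,"tz":0,"spin":0},{"grip":-1,"tx":4,"ty":0,"tz":0,"spin":0},{"grip":-1,"tx":4,"ty":0,"tz":0,"spin":0},{"grip":-1,"tx":0.4,"ty":0,"tz":2,"spin":0},{"grip":-1,"tx":0,"ty":0,"tz":2,"spin":0}]'
python3 -m creep '[{"grip":-1,"tx":0,"ty":0,"tz":2,"spin":0},{"grip":-1,"tx":0,"ty":0,"tz":1,"spin":0},{"grip":-1,"tx":0,"ty":0,"tz":0.3,"spin":0},{"grip":-1,"tx":0,"ty":0,"tz":0.3,"spin":0},{"grip":-1,"tx":0,"ty":0,"tz":0,"spin":0}]'
python3 -m creep '[{"grip":-1,"tx":0,"ty":0,"tz":0.3,"spin":0},{"grip":-1,"tx":0,"ty":0,"tz":0,"spin":0},{"grip":-1,"tx":0,"ty":0,"tz":0,"spin":0}]'
```

```text
clock: 15.77
tool_pos: [0.5854, 0.1408, 0.1732]
eef_rot: [0.701, 0.713, 0.002, -0.001]
contact_force: [0.2, -0.5, 0.4]
opening: 0.006
finger_force: 0.0
clock: 16.18
tool_pos: [0.5864, 0.1326, 0.1371]
eef_rot: [0.705, 0.709, 0.0, -0.0]
contact_force: [0.5, 0.3, -0.1]
opening: 0.007
finger_force: 0.0
clock: 16.43
tool_pos: [0.5875, 0.1324, 0.1355]
eef_rot: [0.705, 0.709, 0.001, 0.001]
contact_force: [-0.6, 0.4, 6.5]
opening: 0.004
finger_force: 2.9
```

```bash
python3 -m creep '[{"grip":-1,"tx":0,"ty":-0.1,"tz":0.3,"spin":0},{"grip":-1,"tx":0,"ty":0,"tz":0,"spin":0},{"grip":-1,"tx":0,"ty":0,"tz":0,"spin":0}]'
python3 -m creep '[{"grip":-1,"tx":0,"ty":-0.1,"tz":0.3,"spin":0},{"grip":-1,"tx":0,"ty":0,"tz":0,"spin":0},{"grip":-1,"tx":0,"ty":0,"tz":0,"spin":0}]'
```

```text
clock: 16.68
tool_pos: [0.5882, 0.1325, 0.1353]
eef_rot: [0.705, 0.709, 0.003, 0.002]
contact_force: [-3.5, -0.4, 24.2]
opening: 0.003
finger_force: 11.6
clock: 16.93
tool_pos: [0.5886, 0.1325, 0.1352]
eef_rot: [0.705, 0.709, 0.005, 0.003]
contact_force: [-6.7, -1.6, 41.1]
opening: 0.006
finger_force: 20.7
```

Hard stop at 0.135 m, so it is seated. I'll retreat and check.

```bash
python3 -m creep '[{"grip":-1,"tx":0,"ty":0,"tz":-1,"spin":0},{"grip":-1,"tx":0,"ty":0,"tz":-3,"spin":0},{"grip":-1,"tx":0,"ty":0,"tz":-4,"spin":0},{"grip":-1,"tx":-4,"ty":0,"tz":-2,"spin":0},{"grip":-1,"tx":-4,"ty":0,"tz":0,"spin":0},{"grip":-1,"tx":-4,"ty":0,"tz":0,"spin":0},{"grip":-1,"tx":-4,"ty":0,"tz":0,"spin":0},{"grip":-1,"tx":0,"ty":0,"tz":0,"spin":0}]'
python3 -m creep '[{"grip":-1,"tx":-3,"ty":0,"tz":0,"spin":0},{"grip":-1,"tx":0,"ty":0,"tz":0,"spin":0},{"grip":-1,"tx":0,"ty":0,"tz":0,"spin":0},{"grip":-1,"tx":0,"ty":0,"tz":0,"spin":0}]'
python3 - <<'E'
from meas import *
p,d,c,W,ray=measure('top6')
k=W.reshape(-1,3);q=k[(abs(k[:,0]-.583)<.03)&(abs(k[:,1]-.129)<.03)&(k[:,2]>.128)&(k[:,2]<.17)]
A=np.c_[q[:,:2]-q[:,:2].mean(0),np.ones(len(q))]
print('head',len(q),q.mean(0).round(4),'tilt',np.linalg.lstsq(A,q[:,2],rcond=None)[0].round(3))
E
```

```text
clock: 17.6
tool_pos: [0.5849, -0.0377, 0.2276]
eef_rot: [0.71, 0.704, -0.002, 0.003]
contact_force: [-0.2, -1.6, -0.1]
opening: 0.008
finger_force: 0.0
clock: 17.93
tool_pos: [0.5857, -0.0545, 0.2268]
eef_rot: [0.705, 0.709, 0.0, -0.0]
contact_force: [0.2, 0.8, -0.2]
opening: 0.002
finger_force: 0.0
n 76 post [0.5876 0.1933 0.1343] [0.5876459  0.19381852]
plate ((584.58349609375, 107.42720031738281), (158.86553955078125, 99.34355163574219), 89.50765228271484)
head 244 [0.586  0.1286 0.135 ] tilt [0.025 0.022 0.135]
```

```bash
python3 -c "
from plant import workorder; print(workorder.finish_job())"
```

```text
the job is handed in; nothing more can be done
None
```

The mould is closed and the job is handed in: the tapered pin is down flush on the cover and holds it shut, and I left the straight pin, bottle and beaker alone. The robot took about 18 s of the 54 s allowed; the hand-in gave no verdict.

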